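# Latch the fluorimeter lid and hold its spring shutter open for a reading

### The arm

A 6-joint arm with a two-finger parallel gripper is mounted at the origin on the work surface. World frame = base frame: x ahead of the robot, y to its left, z up, the work surface at z = 0. Lengths are in m, angles in rad, forces in N, time in s.
With the tool pointing down it reaches from about 0.3 to 0.75 m from the base axis. Payload 8.5 kg.
Tool frame: the origin (TCP) lies at the very end of the fingers, on their centre line; the grasp point (between the pads) lies 19 mm behind it; z points along the fingers, y is the direction in which the jaws open and shut (so a half turn about z gives the same grasp; the last joint's range is limited). The gripper opens to 88 mm and grips with 3 to 60 N. Pads are 18 mm wide; open, the fingers measure 123 mm over their backs; the gripper's body (75 mm by 187 mm) begins 45 mm behind the grasp point.
Start: joints at [-1.538, 0.381, 1.297, -0, 1.464, -0.215], TCP at [0.135, -0.533, 0.239] pointing down, gripper open.
Joint ranges: [-3.11, 3.11], [-0.89, 2.33], [0.22, 2.48], [-1.42, 4.56], [0.17, 2.85], [-2.88, 2.88]. Speed limits (rad/s): [2.39, 2.39, 3.14, 3.14, 3.14, 3.14].

### API

Orientations are given as a rotation vector (axis times angle).
In Python, from cell import manip gives the robot as it stands. The module is installed in compiled form; this text tells all that it offers.
- The arm moves only by the tool step_arm, never from a script. Its argument "targets" is a list of rows, each a list of 5 numbers: the shift along the world's x, y, z in m, then the turn about the world's z in degrees, then the opening, from 0 (shut) to 1 (fully open). In form: [[dx, dy, dz, twist, hand], ...]. A call has 1 to 10 rows; each row shifts and turns the pose as measured when the row begins; what a row does not reach is not made up. A row lasts 1/8 s, in which the tool goes at most 62.5 mm and 10.7 degrees, less where a joint would pass 70% of its speed; a pose out of reach is approached as far as the arm can. A call is refused whole if a number of a shift passes 0.0625 or a number of a turn 10.7, either way. A call with a gripper value outside its range is refused whole. The fingers move at their own pace and stop on an object; the grip force is fixed at half the most. Time passes only in rows, so rows that do not move let the fingers close. It gives the time, the measured TCP pose, the force and the opening at its end, in the units of the state.
- manip.sense(): the state, without advancing time (a new reading comes with each control period).
- manip.snapshot(name): name is "scene" or "top" or "wrist"; returns the picture (420x560x3 uint8, red, green, blue); there is no depth.
- manip.calibration(name): a dict with "fx", "fy", "cx", "cy" (pixels), "xyz" and "rotation" of the camera in the world; the wrist camera has in their place "mount" (4x4, takes a point from camera to tool coordinates, whose origin is the TCP and whose axes are the flange's). Camera axes: x right, y down, z forward; pixel columns grow to the right and rows downward; lengths in m; the calibration is good to about 2 mm. A picture is of the moment at which its call begins: read the wrist's pose just before it. calibration takes no time and is no camera call.
- manip.finish_job(): hands the job in, once; it reports no verdict.
The state is a dict: "clock": time; "joints": joint angles; "qd": joint speeds; "tau": joint torques, N m; "eef_pos": TCP position; "ee_rot": TCP orientation; "force": force on the tool from outside, world axes, zero at the start; "ft_torque": the same for the moment, N m; "opening": finger opening in m.
Only numpy, scipy, OpenCV 4.12 (cv2) and the standard library are available. Lean on these libraries where they do the work, as an engineer would, in place of code of your own. Each camera call takes 0.05 s, during which the arm holds its last target.

### The job

Get the fluorimeter ready for a reading: first, with the shutter still in, swing the open hasp on its sample lid over the staple and press it fully home, so that no room light gets in. Then pull the spring-return shutter rod on the side of the instrument out by its knob until the black ring on the rod has just come clear of the guide bush (40 mm of pull, short of the end stop), and finish while still holding it there against its spring. Leave the bottles, racks and glassware round about standing where they are.

Things in the scene. Friction and masses are not known exactly. Their poses are not given: they have to be found in the camera images.
- fluorimeter: Fixed light grey bench instrument, 280 mm deep (own x), 340 wide (own y), deck 118 above the bench; turned up to 0.3 rad. Origin on the bench under its middle; own x points from its front (towards the robot) to its back, own y to its left half, z up. Left half, own y 33 to 168: sloping key panel and a hump 170 high. Right half: flat sample lid with the hasp; shutter rod on the right side.
- lid (a point): Middle of the top of the dark sample lid, at fluorimeter own (20, -90), 126 mm above the bench. The lid is already shut and does not move; 130 mm (own x) by 140 mm (own y), flat, nothing on it but the hasp at its front edge.
- staple (a point): Top of the steel staple in front of the lid, fluorimeter own (-83, -90), 141 mm above the bench: a low loop of 5 mm wire, 19 mm long along own x, on a flat pad whose top is 126 mm above the bench.
- hasp (a joint): Angle of the steel hasp (rad): 0 = flat on the staple pad in front of the lid, its slot over the staple; 1.57 = upright; it starts leaning back over the lid at 1.7 to 2.2; stop at 2.4. The hinge is stiff: it stays where it is left and does not fall shut (0.035 N m, about 0.6 N at the tip, turns it). Closed means below 0.08.
- hasp_hinge (a point): Hasp hinge axis, along the fluorimeter's own y, at own (-47, -90), 128 mm above the bench. The leaf is 36 mm wide, 4 thick and reaches 75 mm from the axis. Slot: 22 to 50 mm from the axis, 12 wide; closed, the staple comes through it at 27 to 46 mm and stands 11 above the leaf. Push and press on the solid end, 50 to 75 mm. Top of the closed leaf: 130 above the bench.
- hasp_tip (a point): Middle of the free end of the hasp leaf, 75 mm from the hinge axis.
- shutter (a joint): How far the shutter rod is pulled out (m): 0 = in, where its spring holds it; 0.040 = at the mark, the 4 mm wide black ring on the rod just wholly clear of the bush (it begins to show at 0.036); 0.060 = end stop. The spring pulls back with 4 N at 0 and 9 N at the mark; let go, the rod flies back in.
- knob: Black round knob on the 10 mm steel shutter rod: 30 mm long, 19 across at its inner end, 28 at its outer end. Origin at its middle on the rod's axis, 80 mm above the bench, at fluorimeter own (-70, -230) with the rod in, 60 mm out from the housing's side (bush 12, bare rod 33, knob 30). Pulls out along the fluorimeter's own -y. Axes as the fluorimeter's.
- amber0: loose brown glass dropper bottle, 27 mm across, 68 mm tall, standing on the bench; origin at the centre of its underside; bystander, leave it standing where it is
- amber1: loose brown glass dropper bottle, 27 mm across, 68 mm tall, standing on the bench; origin at the centre of its underside; bystander, leave it standing where it is
- amber2: loose brown glass dropper bottle, 27 mm across, 68 mm tall, standing on the bench; origin at the centre of its underside; bystander, leave it standing where it is
- beaker: loose empty glass beaker, 68 mm across, 90 mm tall, to the right of the fluorimeter; origin at the centre of its underside; bystander
- cuvettes: loose white cuvette block, 60 x 100 mm, 30 mm high, with clear cuvettes in it up to 55 mm; origin at the centre of its underside; bystander
- tuberack: loose blue test-tube rack with tubes, 76 x 200 mm, 140 mm high, to the right of the fluorimeter; origin at the centre of its underside; bystander
- washbottle: loose white plastic bottle with a blue cap, 68 mm across, 170 mm tall, to the right; origin at the centre of its underside; bystander

How it is judged:
By the outcome, as a careful person would: the job done as asked, in the order asked, and still so for the second after the job is handed in, while the arm keeps its last pose, push and grip.
It also fails if it takes over 51 s, if anything falls off the work surface, if the arm or the gripper's body presses on something with over 40 N, if the wrist force passes 120 N, or if a joint passes its speed limit or range.

## Working session

There is one attempt and no reset: what is moved stays moved. The work goes in short steps, Python scripts to look and compute and a tool call to move; the robot and the scene stay as the last step left them, time stands still between calls to the robot, and variables do not carry over. Pictures are saved under pics/ and viewed, and the job is handed in when it is done.

Besides the shell and the picture viewer there is one more tool, called after ">>>" by a JSON object that holds its "name" and its "arguments", one argument or row to a line. step_arm: Moves the arm, as the interface text tells. Its arguments: {"type":"object","properties":{"targets":{"type":"array","items":{"type":"array","items":{"type":"number"}}}},"required":["targets"]}

```bash
mkdir -p pics
python3 - <<'E'
from cell import manip
import cv2, numpy as np
s=manip.sense(); print(s)
for n in ("scene","top","wrist"):
    im=manip.snapshot(n); cv2.imwrite(f"pics/{n}0.png",im[:,:,::-1])
    print(n,manip.calibration(n))
E
```

```text
{'clock': 0.0, 'joints': array([-1.53832471e+00,  3.81196832e-01,  1.29826263e+00,  7.33795676e-06,
        1.46357930e+00, -2.15243180e-01]), 'qd': array([ 0.00034342,  0.00061046, -0.00041489,  0.00133115, -0.00060338,
       -0.00020089]), 'tau': array([ 2.25030089e-03, -4.37920976e+01, -2.24561638e+01,  7.15136435e-02,
        3.50751111e-02, -9.65421373e-05]), 'eef_pos': array([ 0.13487464, -0.53291936,  0.23813669]), 'ee_rot': array([-3.11609817e+00, -3.87936337e-01, -2.18608557e-04]), 'force': array([-0.56624966,  0.36542033, -0.4447121 ]), 'ft_torque': array([-0.01704639,  0.02206679,  0.01916947]), 'opening': 0.08803314508849296}
scene {'fx': 429.12415018169594, 'fy': 429.12415018169594, 'cx': 277.7878945540832, 'cy': 209.84983624169118, 'xyz': array([1.24019276, 0.43610763, 1.12675439]), 'rotation': array([-1.22788859, -2.38164342,  0.9129604 ])}
top {'fx': 506.06482362832793, 'fy': 506.06482362832793, 'cx': 288.7933028051801, 'cy': 210.74512991764686, 'xyz': array([ 0.24603758, -0.12961272,  1.79717606]), 'rotation': array([-2.1122107 ,  2.14998701, -0.14398351])}
wrist {'fx': 364.6046671568456, 'fy': 364.6046671568456, 'cx': 278.0222556513729, 'cy': 211.21862652608777, 'mount': array([[ 4.39661392e-04, -9.52468723e-01, -3.04636076e-01,
         7.97729388e-02],
       [ 9.99999870e-01,  4.97487258e-04, -1.12198525e-04,
         1.12570716e-03],
       [ 2.58418152e-04, -3.04635987e-01,  9.52468818e-01,
        -1.45664200e-01],
       [ 0.00000000e+00,  0.00000000e+00,  0.00000000e+00,
         1.00000000e+00]])}
```

View pics/scene0.png

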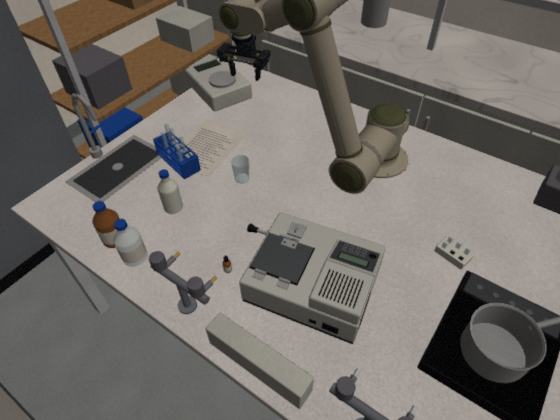

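View pics/top0.png

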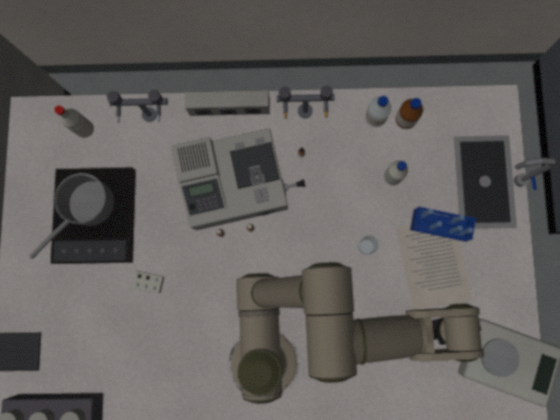

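View pics/wrist0.png

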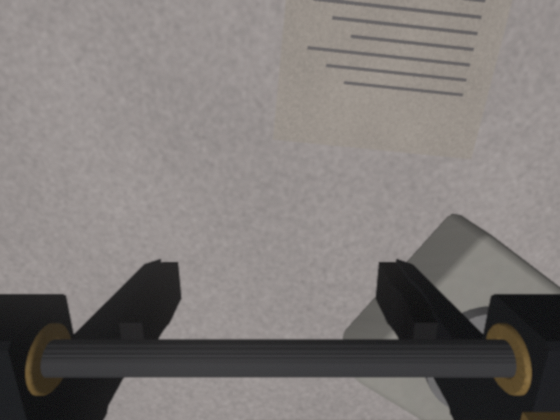

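```bash
cat > h.py <<'E'
import numpy as np, cv2
from cell import manip
from scipy.spatial.transform import Rotation as R
def cam(n,s=None):
    c=manip.calibration(n)
    if 'mount' in c:
        s=s or manip.sense()
        T=np.eye(4);T[:3,:3]=R.from_rotvec(s['ee_rot']).as_matrix();T[:3,3]=s['eef_pos']
        M=T@c['mount'];Rm,t=M[:3,:3],M[:3,3]
    else: Rm,t=R.from_rotvec(c['rotation']).as_matrix(),np.array(c['xyz'])
    return c,Rm,t
def proj(C,p):
    c,Rm,t=C; q=(np.atleast_2d(p)-t)@Rm
    return np.c_[c['fx']*q[:,0]/q[:,2]+c['cx'],c['fy']*q[:,1]/q[:,2]+c['cy']]
def ray(C,uv,z):
    c,Rm,t=C; d=Rm@np.array([(uv[0]-c['cx'])/c['fx'],(uv[1]-c['cy'])/c['fy'],1])
    return t+d*(z-t[2])/d[2]
def fl(P,p):  # P=(x,y,th) own pts in m
    p=np.atleast_2d(np.array(p,float)); c,s=np.cos(P[2]),np.sin(P[2])
    return np.c_[P[0]+c*p[:,0]-s*p[:,1],P[1]+s*p[:,0]+c*p[:,1],p[:,2]]
E
python3 - <<'E'
from h import *
t=cv2.imread("pics/top0.png"); cv2.imwrite("pics/top0z.png",cv2.resize(t[115:245,165:325],None,fx=5,fy=4.6,interpolation=2)[:600])
t=cv2.imread("pics/scene0.png"); cv2.imwrite("pics/scene0z.png",cv2.resize(t[205:345,215:395],None,fx=4.25,fy=4.25,interpolation=2)[:600])
C=cam("top")
for z,u in((.118,(230,177)),(0,(250,227)),(0,(221,232)),(.08,(300,183)),(.0,(302,152))):print(ray(C,u,z))
E
```

```text
[0.62935509 0.10090495 0.118     ]
[0.4714872  0.04489068 0.        ]
[0.4553956  0.14903424 0.        ]
[ 0.61168163 -0.13698205  0.08      ]
[ 0.7443618  -0.14689466  0.        ]
```

View pics/top0z.png

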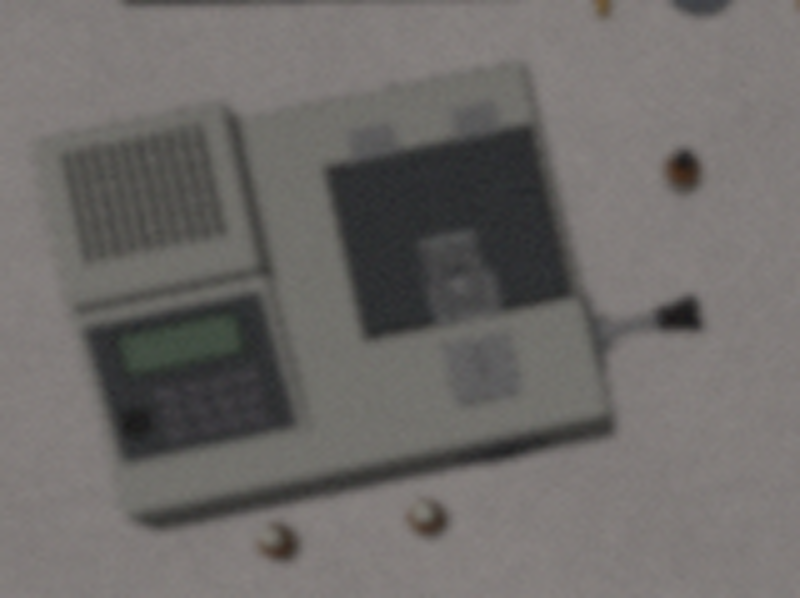

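View pics/scene0z.png

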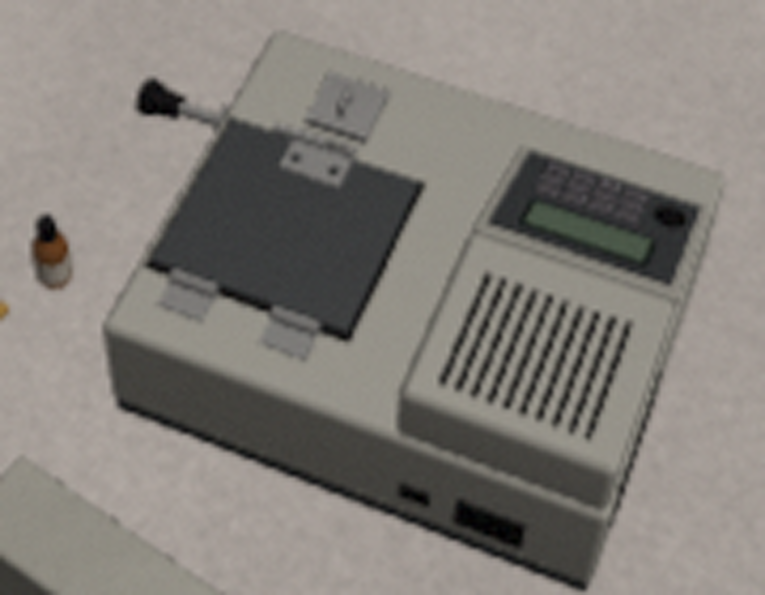

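Run:
```python
from h import *
from scipy.optimize import least_squares
lid=np.array([[-.045,-.02,.126],[.085,-.02,.126],[.085,-.16,.126],[-.045,-.16,.126],[-.07,-.230,.08]])
t=np.array([[365,338],[328,168],[533,127],[580,298],[682,315]])/[5,4.6]+[165,115]-.4
s=np.array([[425,183],[350,338],[150,265],[232,122],[160,98]])/4.25+[215,205]-.4
Ct,Cs=cam("top"),cam("scene")
def f(P): 
    w=fl(P,lid); return np.r_[(proj(Ct,w)-t).ravel(),(proj(Cs,w)-s).ravel()]
for i in range(3):
    g=[lambda P:f(P),lambda P:f(P)[:10],lambda P:f(P)[10:]][i]
    r=least_squares(g,[.63,.1,0.15]);print(r.x,r.cost);print(g(r.x).reshape(-1,2).round(1).tolist())
    if i==0:P=r.x
np.save("P.npy",P)
print(fl(P,[[-.047,-.09,.128],[-.083,-.09,.141],[-.122,-.09,.13],[-.07,-.23,.08],[-.07,-.27,.08]]))
# hasp angle
for n,C in(("top",Ct),("scene",Cs)):
  for a in (1.7,1.8,1.9,2,2.1,2.2):
    q=proj(C,fl(P,[[-.047-.075*np.cos(a),-.09+d,.128+.075*np.sin(a)] for d in(-.018,.018)]))
    print(n,a,((q-[165,115])*[5,4.6] if n=="top" else (q-[215,205])*4.25).round().tolist())
```

```text
[0.62965082 0.10208789 0.2107378 ] 9.13766614306705
[[0.3, -0.3], [-0.3, 0.3], [-1.3, 0.0], [-2.3, -0.9], [-0.8, 0.6], [-1.6, -0.5], [-0.9, -1.3], [-0.3, -1.1], [-0.3, -1.0], [0.1, 1.2]]
[0.62938315 0.09902311 0.21001139] 2.6325493142489322
[[1.2, -0.3], [0.6, 0.3], [-0.4, 0.1], [-1.4, -0.8], [0.0, 0.7]]
[0.6304318  0.10473688 0.21096033] 2.6333271116819685
[[-0.9, 0.1], [-0.2, -0.6], [0.3, -0.4], [0.3, -0.4], [0.6, 1.7]]
[[ 0.60251694  0.00424745  0.128     ]
 [ 0.56731338 -0.00328308  0.141     ]
 [ 0.52917618 -0.01144116  0.13      ]
 [ 0.60931118 -0.13746648  0.08      ]
 [ 0.61767843 -0.17658156  0.08      ]]
top 1.7 [[480.0, 274.0], [426.0, 286.0]]
top 1.8 [[478.0, 265.0], [424.0, 276.0]]
top 1.9 [[476.0, 256.0], [422.0, 267.0]]
top 2 [[474.0, 247.0], [420.0, 259.0]]
top 2.1 [[472.0, 240.0], [418.0, 251.0]]
top 2.2 [[471.0, 233.0], [417.0, 244.0]]
scene 1.7 [[293.0, 76.0], [343.0, 93.0]]
scene 1.8 [[288.0, 86.0], [339.0, 102.0]]
scene 1.9 [[284.0, 95.0], [335.0, 112.0]]
scene 2 [[280.0, 106.0], [331.0, 123.0]]
scene 2.1 [[276.0, 116.0], [327.0, 133.0]]
scene 2.2 [[272.0, 127.0], [323.0, 144.0]]
```

>>> {"name": "step_arm", "arguments": {
  "targets": [
    [0.04,0.045,0.003,-2.1,0],
    [0.04,0.045,0.003,0,0],
    [0.04,0.045,0.003,0,0],
    [0.04,0.045,0.003,0,0],
    [0.04,0.045,0.003,0,0],
    [0.04,0.045,0.003,0,0],
    [0.04,0.045,0.003,0,0],
    [0.04,0.045,0.003,0,0],
    [0.04,0.045,0.003,0,0],
    [0.04,0.045,0.003,0,0]
  ]
}}

```text
clock: 1.4
eef_pos: [0.5422, -0.0691, 0.267]
ee_rot: [-3.122, -0.317, 0.0]
force: [0.5, -0.0, -0.8]
opening: 0.0007
```

>>> {"name": "step_arm", "arguments": {
  "targets": [
    [0.035,0.035,0,0.5,0],
    [0.035,0.035,0,0,0],
    [0.0,0.0,0,0,0]
  ]
}}

```text
clock: 1.78
eef_pos: [0.6154, 0.0071, 0.2656]
ee_rot: [-3.119, -0.338, 0.003]
force: [0.2, -0.8, 0.2]
opening: 0.0007
```

Run:
```python
from h import *
s=manip.sense(); print(s['eef_pos'],s['ee_rot'])
im=manip.snapshot("wrist")[:,:,::-1]; cv2.imwrite("pics/w1.png",im)
P=np.load("P.npy");C=cam("wrist",s)
im=im.copy()
for p in [[-.045,-.02,.126],[.085,-.02,.126],[.085,-.16,.126],[-.045,-.16,.126],[-.083,-.09,.141],[-.047,-.09,.128],[-.07,-.23,.08],[-.14,-.17,.118]]:
    q=proj(C,fl(P,p))[0]; print(p,q.round(1)); 
    if abs(q).max()<2000: cv2.drawMarker(im,tuple(int(v) for v in q),(0,0,255),0,10)
cv2.imwrite("pics/w1m.png",cv2.resize(im,(800,600)))
```

```text
[0.61544467 0.00707639 0.265556  ] [-3.11926851e+00 -3.38424819e-01  2.68983417e-03]
[-0.045, -0.02, 0.126] [192.2 210.2]
[0.085, -0.02, 0.126] [180.2  36.3]
[0.085, -0.16, 0.126] [376.8  37.5]
[-0.045, -0.16, 0.126] [362.7 211.4]
[-0.083, -0.09, 0.141] [277.1 260.9]
[-0.047, -0.09, 0.128] [277.4 213.9]
[-0.07, -0.23, 0.08] [423.2 222. ]
[-0.14, -0.17, 0.118] [363.8 307. ]
```

View pics/w1m.png

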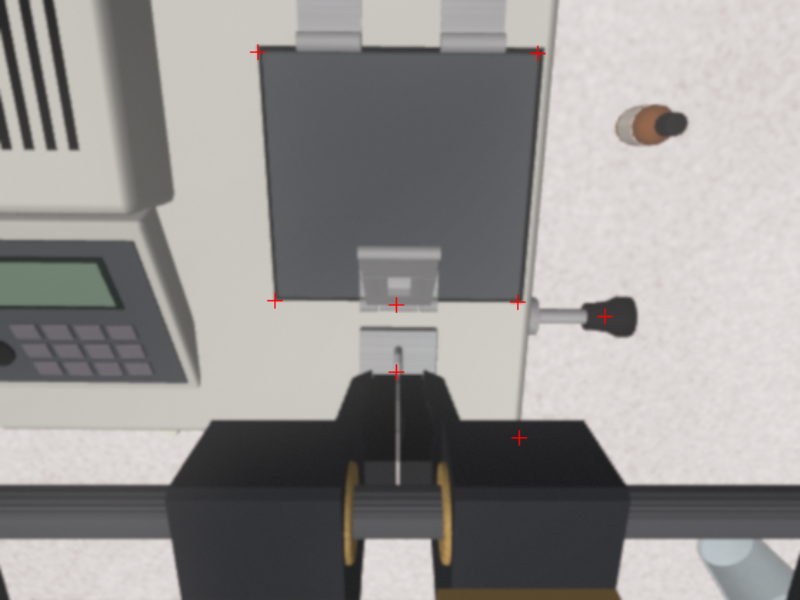

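>>> {"name": "step_arm", "arguments": {
  "targets": [
    [0.027,0.006,0,0,0],
    [0.027,0.006,0,0,0],
    [0,0,-0.04,0,0],
    [0,0,-0.04,0,0],
    [0,0,-0.02,0,0],
    [0,0,0,0,0]
  ]
}}

```text
clock: 2.58
eef_pos: [0.6665, 0.0112, 0.1645]
ee_rot: [-3.123, -0.325, 0.004]
force: [0.1, 0.1, 0.3]
opening: 0.0006
```

```bash
cat > st.py <<'E'
from h import *
s=manip.sense();P=np.load("P.npy");c,q=np.cos(P[2]),np.sin(P[2])
d=s['eef_pos'][:2]-P[:2]; Rm=R.from_rotvec(s['ee_rot']).as_matrix()
print("t",round(s['clock'],2),"own mm",(1000*np.r_[c*d[0]+q*d[1],-q*d[0]+c*d[1],s['eef_pos'][2]]).round(1),"yaw off deg",np.degrees(np.arctan2(Rm[1,0],Rm[0,0])-P[2]).round(2),"f",s['force'].round(1),"f own x",(c*s['force'][0]+q*s['force'][1]).round(1),"op",s['opening'].round(4))
E
python3 st.py
python3 - <<'E'
from h import *
im=manip.snapshot("wrist")[:,:,::-1];cv2.imwrite("pics/w2.png",im)
E
```

```text
Traceback (most recent call last):
  File "st.py", line 4, in <module>
    print("t",round(s['clock'],2),"own mm",(1000*np.r_[c*d[0]+q*d[1],-q*d[0]+c*d[1],s['eef_pos'][2]]).round(1),"yaw off deg",np.degrees(np.arctan2(Rm[1,0],Rm[0,0])-P[2]).round(2),"f",s['force'].round(1),"f own x",(c*s['force'][0]+q*s['force'][1]).round(1),"op",s['opening'].round(4))
                                                                                                                                                                                                                                                                     ^^^^^^^^^^^^^^^^^^
AttributeError: 'float' object has no attribute 'round'
```

View pics/w2.png

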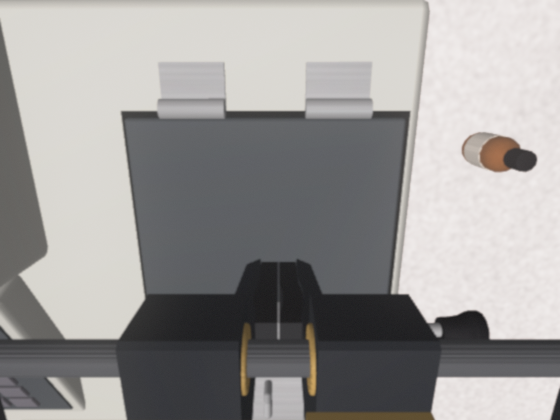

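>>> {"name": "step_arm", "arguments": {
  "targets": [
    [-0.0106,0.003,0,0.2,0],
    [-0.0106,-0.002,0.004,0,0],
    [-0.0106,-0.002,0.005,0,0],
    [-0.0106,-0.002,0.006,0,0],
    [-0.0106,-0.002,0.006,0,0]
  ]
}}

```text
clock: 3.25
eef_pos: [0.6125, 0.0038, 0.1926]
ee_rot: [3.124, 0.328, 0.01]
force: [1.5, 0.4, 0.3]
opening: 0.0002
```

```bash
sed -i "s/s\['opening'\].round(4)/round(s['opening'],4)/" st.py; python3 st.py
python3 - <<'E'
from h import *
im=manip.snapshot("wrist")[:,:,::-1];cv2.imwrite("pics/w3.png",im)
im=manip.snapshot("scene")[:,:,::-1];cv2.imwrite("pics/s3.png",cv2.resize(im[170:310,200:390],None,fx=4,fy=4,interpolation=2))
E
```

```text
t 3.25 own mm [-37.4 -92.5 192.6] yaw off deg -0.1 f [1.5 0.4 0.3] f own x 1.5 op 0.0002
```

View pics/w3.png

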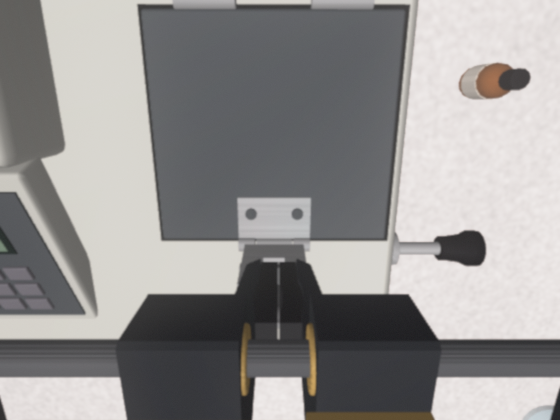

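View pics/s3.png

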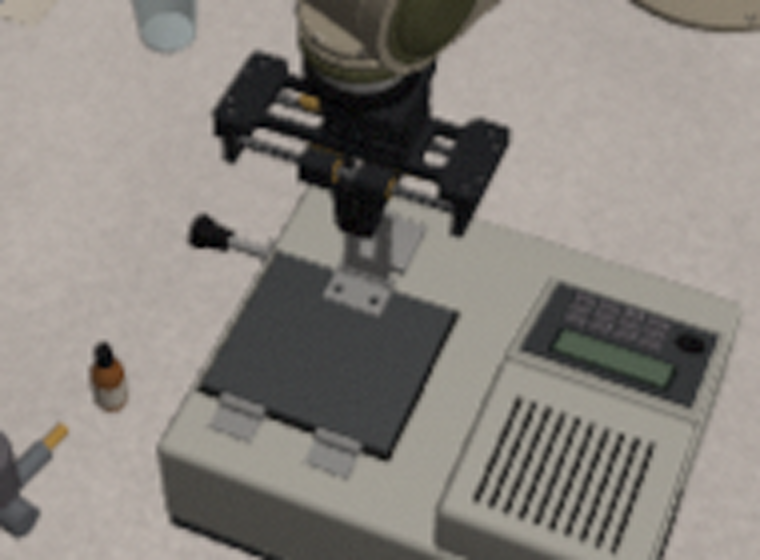

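>>> {"name": "step_arm", "arguments": {
  "targets": [
    [-0.011,-0.001,-0.002,0.1,0],
    [-0.011,-0.001,-0.003,0,0],
    [-0.011,-0.002,-0.004,0,0],
    [-0.0095,-0.002,-0.006,0,0],
    [-0.0095,-0.002,-0.007,0,0]
  ]
}}

```text
clock: 3.98
eef_pos: [0.5604, -0.0047, 0.1711]
ee_rot: [3.122, 0.33, 0.016]
force: [0.9, 0.9, 0.0]
opening: 0.0006
```

```bash
python3 st.py
```

```text
t 3.98 own mm [-90.1 -90.  171.1] yaw off deg -0.01 f [0.9 0.9 0. ] f own x 1.1 op 0.0006
```

>>> {"name": "step_arm", "arguments": {
  "targets": [
    [-0.007,-0.0014,-0.008,0,0],
    [-0.006,-0.0013,-0.009,0,0],
    [-0.004,-0.001,-0.008,0,0],
    [-0.003,-0.0006,-0.008,0,0],
    [0,0,-0.004,0,0]
  ]
}}

```text
clock: 4.6
eef_pos: [0.5393, -0.0093, 0.1315]
ee_rot: [3.123, 0.33, 0.015]
force: [0.5, -0.3, 0.0]
opening: 0.0002
```

```bash
python3 st.py
python3 - <<'E'
from h import *
im=manip.snapshot("scene")[:,:,::-1];cv2.imwrite("pics/s4.png",cv2.resize(im[170:310,200:390],None,fx=4,fy=4,interpolation=2))
E
```

```text
t 4.6 own mm [-111.7  -90.   131.5] yaw off deg -0.02 f [ 0.5 -0.3  0. ] f own x 0.4 op 0.0002
```

View pics/s4.png

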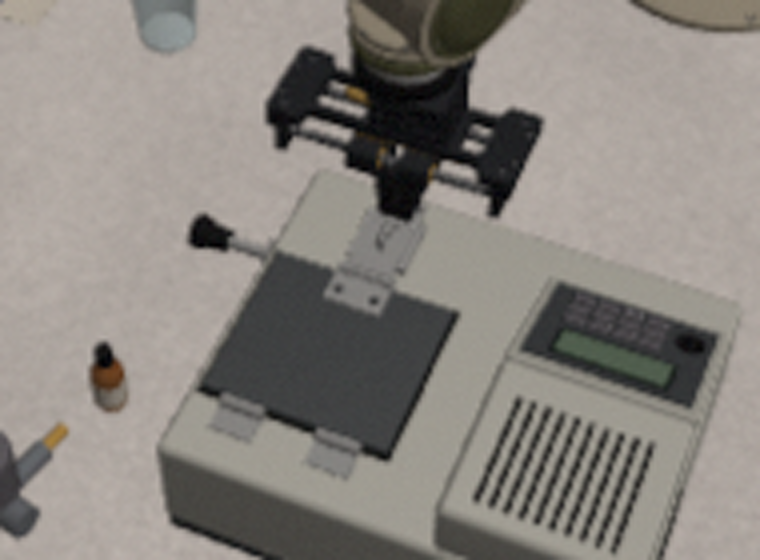

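>>> {"name": "step_arm", "arguments": {
  "targets": [
    [0,0,-0.002,0,0],
    [0,0,-0.002,0,0]
  ]
}}

```text
clock: 4.9
eef_pos: [0.5396, -0.0094, 0.1297]
ee_rot: [3.121, 0.33, 0.017]
force: [-10.3, 0.0, 24.8]
opening: 0.0005
```

>>> {"name": "step_arm", "arguments": {
  "targets": [
    [0,0,0,0,0],
    [0,0,0.015,0,0],
    [0,0,0.04,0,0],
    [-0.02,-0.004,0.05,0,0],
    [0,0,0.03,0,0]
  ]
}}

```text
clock: 5.52
eef_pos: [0.5187, -0.0131, 0.2679]
ee_rot: [3.122, 0.331, 0.014]
force: [-1.0, 1.2, -0.3]
opening: 0.0002
```

```bash
python3 st.py
python3 - <<'E'
from h import *
s=manip.sense();P=np.load("P.npy");C=cam("wrist",s)
im=manip.snapshot("wrist")[:,:,::-1].copy();
q=proj(C,fl(P,[[-.07,-.23,.08],[-.07,-.245,.08],[-.07,-.215,.08]]));print(q)
cv2.imwrite("pics/w5r.png",im)
cv2.imwrite("pics/w5.png",cv2.resize(im,(800,600)))
im=manip.snapshot("scene")[:,:,::-1];cv2.imwrite("pics/s5.png",cv2.resize(im[220:290,240:340],None,fx=8,fy=8,interpolation=2))
E
```

```text
t 5.53 own mm [-132.6  -89.4  267.9] yaw off deg 0.04 f [-1.   1.2 -0.3] f own x -0.7 op 0.0002
[[434.3085635  117.00077477]
 [451.14625405 117.01852351]
 [417.46633693 116.98302125]]
```

View pics/w5.png

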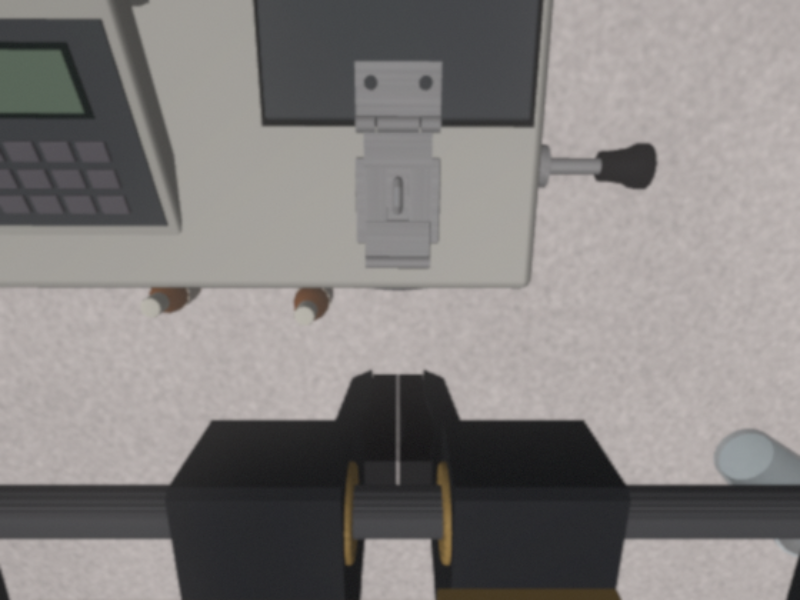

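View pics/s5.png

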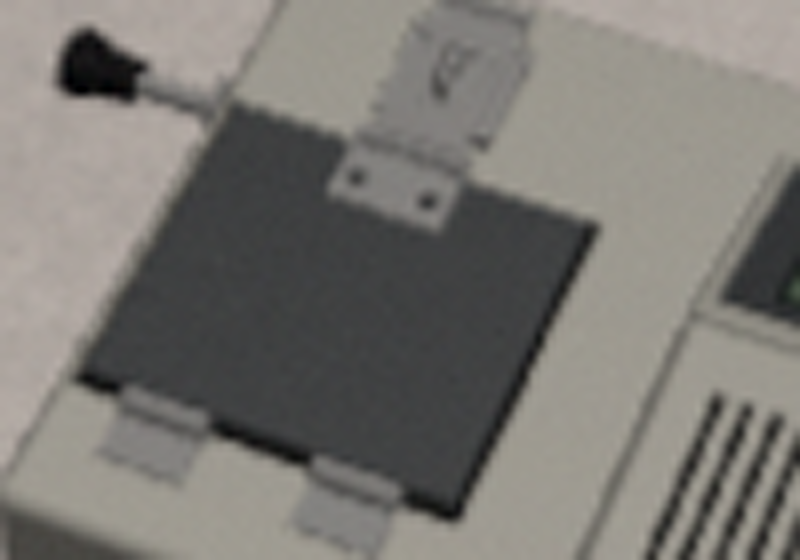

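>>> {"name": "step_arm", "arguments": {
  "targets": [
    [0.01,-0.014,0,10,1],
    [0.01,-0.014,0,10,1],
    [0.01,-0.014,0,10,1],
    [0.01,-0.014,0,10,1],
    [0.01,-0.014,0,10,1],
    [0.01,-0.014,0,10,1],
    [0.01,-0.014,0,10,1],
    [0.01,-0.014,0,10,1],
    [0.01,-0.014,0,10,1],
    [0,0,0,0,1]
  ]
}}

```text
clock: 6.88
eef_pos: [0.6121, -0.1421, 0.2547]
ee_rot: [-1.9, -2.479, -0.001]
force: [-0.4, 1.4, -0.3]
opening: 0.0882
```

```bash
python3 st.py
python3 - <<'E'
from h import *
s=manip.sense();P=np.load("P.npy");C=cam("wrist",s)
im=manip.snapshot("wrist")[:,:,::-1].copy();
q=proj(C,fl(P,[[-.07,-.23,.08],[-.07,-.245,.08],[-.07,-.215,.08],[-.07,-.182,.08]]));print(q)
cv2.imwrite("pics/w6r.png",im)
for p in q: cv2.drawMarker(im,tuple(int(v) for v in p),(0,0,255),0,8)
cv2.imwrite("pics/w6.png",cv2.resize(im,(800,600)))
E
```

```text
t 6.88 own mm [ -68.3 -235.1  254.7] yaw off deg 92.98 f [-0.4  1.4 -0.3] f own x -0.1 op 0.0882
[[277.62040197 182.60671383]
 [276.76210434 198.70147015]
 [278.50175142 166.07969075]
 [280.52657849 128.1102299 ]]
```

View pics/w6.png

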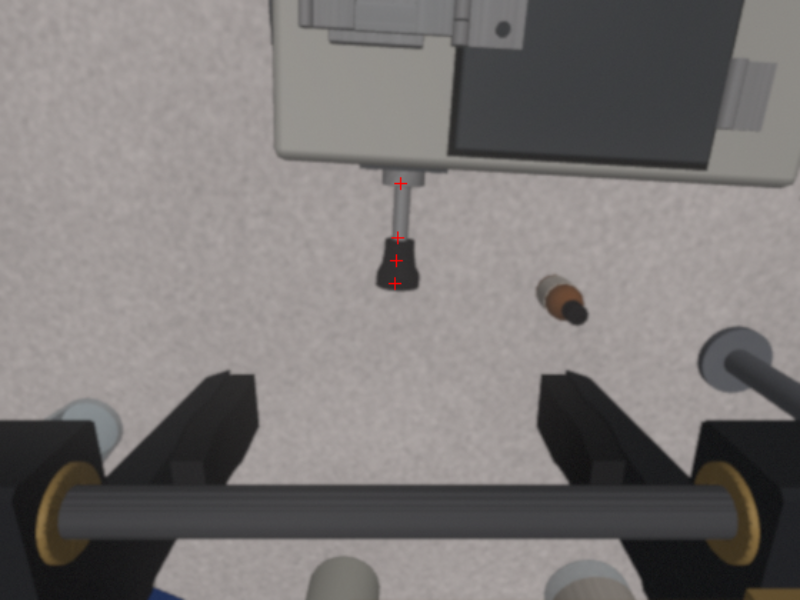

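>>> {"name": "step_arm", "arguments": {
  "targets": [
    [-0.002,0.0037,0,-3,1],
    [0,0,-0.045,0,1],
    [0,0,-0.045,0,1],
    [0,0,-0.04,0,1],
    [0,0,0,0,1]
  ]
}}

```text
clock: 7.55
eef_pos: [0.6075, -0.1337, 0.1209]
ee_rot: [-1.988, -2.408, -0.003]
force: [-0.6, -0.3, 0.2]
opening: 0.0883
```

```bash
python3 st.py
```

```text
t 7.55 own mm [ -71.  -225.9  120.9] yaw off deg 88.85 f [-0.6 -0.3  0.2] f own x -0.6 op 0.0883
```

>>> {"name": "step_arm", "arguments": {
  "targets": [
    [0.002,-0.005,0,1.1,1],
    [0,0,-0.03,0,1],
    [0,0,-0.028,0,1],
    [0,0,0,0,1]
  ]
}}

```text
clock: 8.05
eef_pos: [0.613, -0.1402, 0.0697]
ee_rot: [-1.974, -2.436, -0.008]
force: [-0.5, -0.1, 0.5]
opening: 0.0881
```

```bash
python3 st.py
python3 - <<'E'
from h import *
im=manip.snapshot("wrist")[:,:,::-1].copy();
cv2.imwrite("pics/w7.png",cv2.resize(im,(800,600)))
E
```

```text
t 8.05 own mm [ -67.  -233.5   69.7] yaw off deg 89.9 f [-0.5 -0.1  0.5] f own x -0.5 op 0.0881
```

View pics/w7.png

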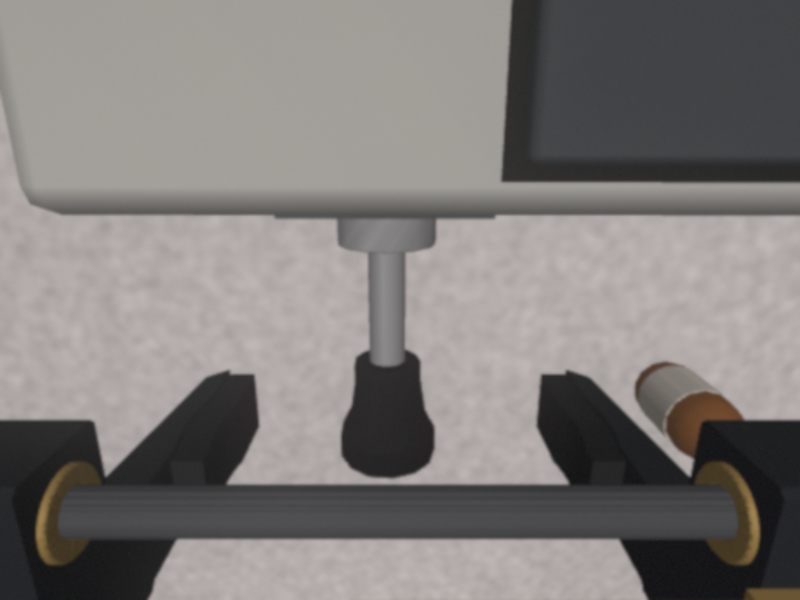

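>>> {"name": "step_arm", "arguments": {
  "targets": [
    [-0.0033,0.0015,-0.0085,0,1],
    [0,0,0,0,1]
  ]
}}

```text
clock: 8.35
eef_pos: [0.6115, -0.1395, 0.0653]
ee_rot: [1.977, 2.44, 0.011]
force: [-0.3, 0.0, 1.1]
opening: 0.0882
```

```bash
python3 st.py
```

```text
t 8.35 own mm [ -68.3 -232.4   65.3] yaw off deg 89.9 f [-0.3  0.   1.1] f own x -0.3 op 0.0882
```

>>> {"name": "step_arm", "arguments": {
  "targets": [
    [-0.003,0.0005,-0.007,0,1],
    [-0.001,0,-0.001,0,1],
    [0,0,0,0,1]
  ]
}}

```text
clock: 8.72
eef_pos: [0.6075, -0.139, 0.0578]
ee_rot: [1.976, 2.439, 0.012]
force: [-0.7, 0.2, 0.5]
opening: 0.0882
```

```bash
python3 st.py
```

```text
t 8.72 own mm [ -72.1 -231.2   57.8] yaw off deg 89.9 f [-0.7  0.2  0.5] f own x -0.7 op 0.0882
```

>>> {"name": "step_arm", "arguments": {
  "targets": [
    [0.002,0.0004,0.003,0,1],
    [0,0,0,0,0],
    [0,0,0,0,0],
    [0,0,0,0,0],
    [0,0,0,0,0],
    [0,0,0,0,0]
  ]
}}

```text
clock: 9.48
eef_pos: [0.6099, -0.1387, 0.0612]
ee_rot: [1.976, 2.439, 0.012]
force: [0.1, -0.5, -0.2]
opening: 0.0402
```

```bash
python3 st.py
python3 - <<'E'
from h import *
im=manip.snapshot("wrist")[:,:,::-1].copy();
cv2.imwrite("pics/w8.png",cv2.resize(im,(800,600)))
E
```

```text
t 9.47 own mm [ -69.7 -231.3   61.2] yaw off deg 89.9 f [ 0.1 -0.5 -0.2] f own x 0.0 op 0.0402
```

View pics/w8.png

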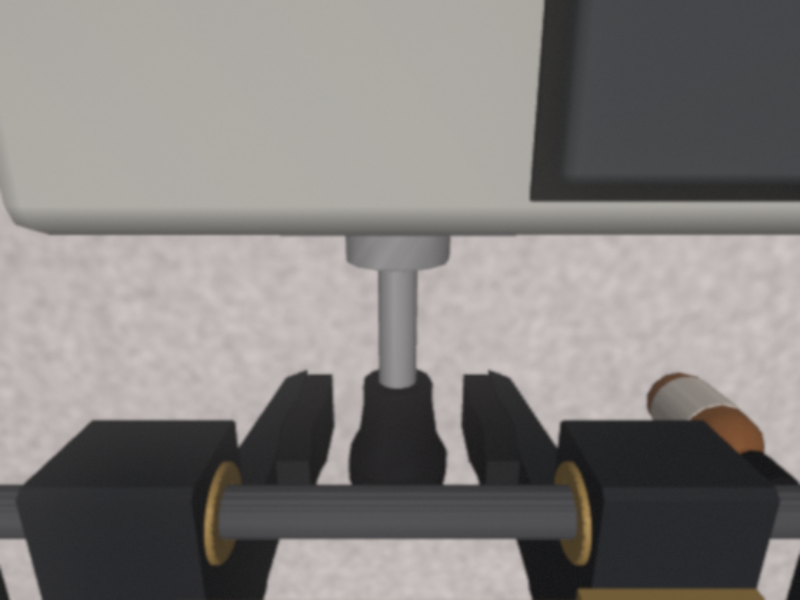

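>>> {"name": "step_arm", "arguments": {
  "targets": [
    [0,0,0,0,0],
    [0,0,0,0,0],
    [0,0,0,0,0],
    [0,0,0,0,0]
  ]
}}

```text
clock: 10.02
eef_pos: [0.6098, -0.1387, 0.0612]
ee_rot: [1.976, 2.439, 0.012]
force: [-0.1, -0.3, -0.2]
opening: 0.0257
```

```bash
python3 st.py
python3 - <<'E'
from h import *
im=manip.snapshot("wrist")[:,:,::-1].copy();
cv2.imwrite("pics/w9.png",cv2.resize(im,(800,600)))
E
```

```text
t 10.03 own mm [ -69.8 -231.3   61.2] yaw off deg 89.9 f [-0.1 -0.3 -0.2] f own x -0.1 op 0.0257
```

View pics/w9.png

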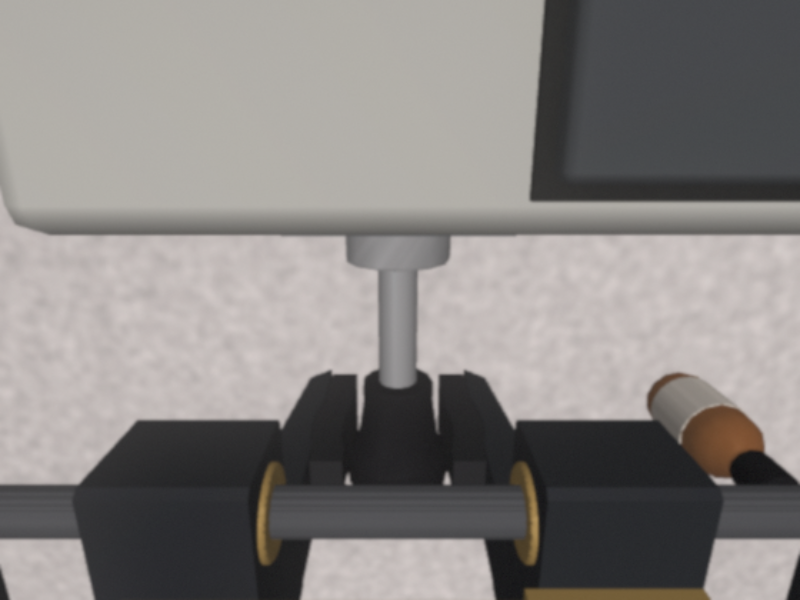

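>>> {"name": "step_arm", "arguments": {
  "targets": [
    [0,0,0,0,0],
    [0,0,0,0,0]
  ]
}}

```text
clock: 10.32
eef_pos: [0.6098, -0.1387, 0.0613]
ee_rot: [1.976, 2.439, 0.012]
force: [0.2, -0.5, -0.4]
opening: 0.0252
```

>>> {"name": "step_arm", "arguments": {
  "targets": [
    [0.0017,-0.0078,0,0,0],
    [0.0017,-0.0078,0,0,0],
    [0.0017,-0.0078,0,0,0]
  ]
}}

```text
clock: 10.7
eef_pos: [0.6142, -0.1597, 0.0612]
ee_rot: [-1.974, -2.44, -0.016]
force: [-1.0, 7.6, 3.3]
opening: 0.0256
```

```bash
python3 st.py
python3 - <<'E'
from h import *
im=manip.snapshot("wrist")[:,:,::-1].copy();
cv2.imwrite("pics/w10.png",cv2.resize(im,(800,600)))
E
```

```text
t 10.7 own mm [ -69.9 -252.7   61.2] yaw off deg 89.99 f [-1.   7.6  3.3] f own x 0.6 op 0.0256
```

View pics/w10.png

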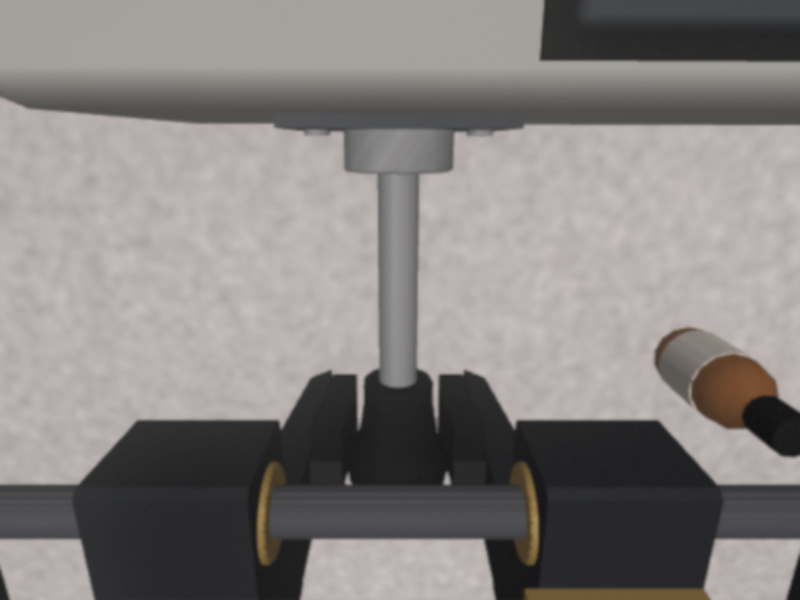

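Holding without slip at 21 mm of travel. I'll continue to about 37 mm, then creep.

>>> {"name": "step_arm", "arguments": {
  "targets": [
    [0.0017,-0.0078,0,0,0],
    [0.0013,-0.006,0,0,0],
    [0.0004,-0.002,0,0,0]
  ]
}}

```text
clock: 11.12
eef_pos: [0.617, -0.1729, 0.0613]
ee_rot: [-1.968, -2.435, -0.023]
force: [-1.0, 9.0, 3.0]
opening: 0.0251
```

```bash
python3 st.py
python3 - <<'E'
from h import *
im=manip.snapshot("wrist")[:,:,::-1].copy();
cv2.imwrite("pics/w11.png",cv2.resize(im,(800,600)))
E
python3 st.py
```

```text
t 11.12 own mm [ -69.9 -266.3   61.3] yaw off deg 90.02 f [-1.  9.  3.] f own x 0.9 op 0.0251
t 11.18 own mm [ -69.9 -266.3   61.3] yaw off deg 90.02 f [-1.8  7.6  3. ] f own x -0.2 op 0.0252
```

View pics/w11.png

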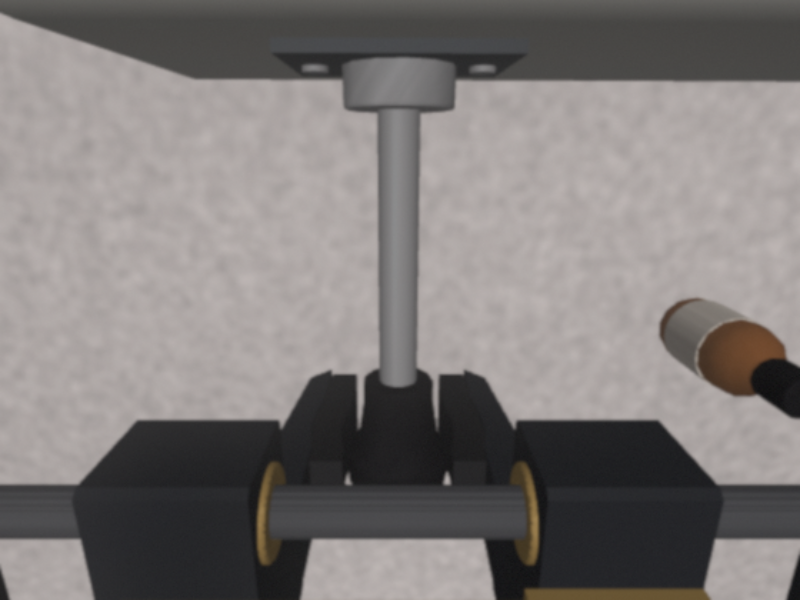

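>>> {"name": "step_arm", "arguments": {
  "targets": [
    [0.0006,-0.003,0,0,0],
    [0.0006,-0.003,0,0,0]
  ]
}}

```text
clock: 11.42
eef_pos: [0.6175, -0.1759, 0.0613]
ee_rot: [-1.963, -2.431, -0.029]
force: [-2.6, 9.1, 3.6]
opening: 0.0251
```

```bash
python3 st.py
python3 - <<'E'
from h import *
im=manip.snapshot("wrist")[:,:,::-1].copy();
cv2.imwrite("pics/w12.png",cv2.resize(im[20:140,200:360],(800,600),interpolation=2))
E
python3 st.py
```

```text
t 11.43 own mm [ -70.  -269.3   61.3] yaw off deg 90.08 f [-2.6  9.1  3.6] f own x -0.6 op 0.0251
t 11.47 own mm [ -70.  -269.5   61.3] yaw off deg 90.08 f [-3.1  8.7  3. ] f own x -1.2 op 0.0254
```

View pics/w12.png

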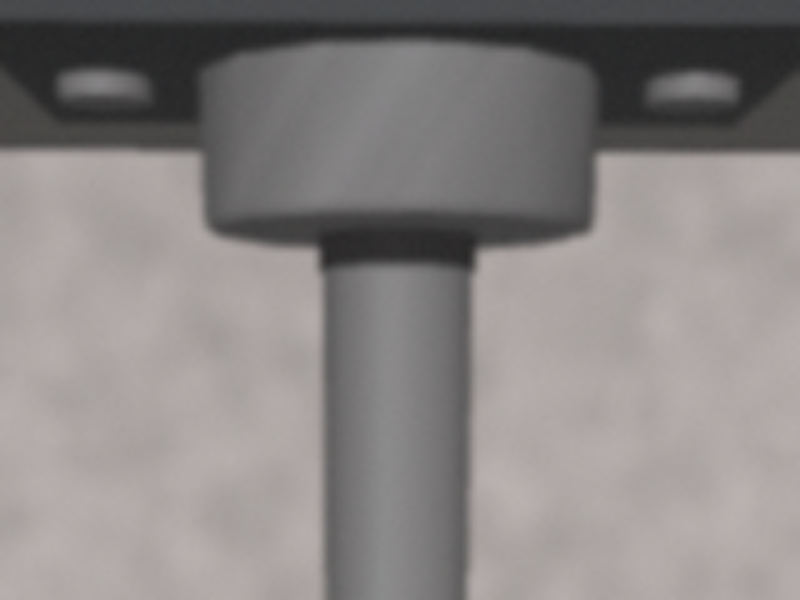

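>>> {"name": "step_arm", "arguments": {
  "targets": [
    [0.0004,-0.002,0,0,0],
    [0.0004,-0.002,0,0,0]
  ]
}}

```text
clock: 11.72
eef_pos: [0.6178, -0.177, 0.0614]
ee_rot: [-1.958, -2.427, -0.034]
force: [-1.7, 9.6, 4.1]
opening: 0.0251
```

```bash
python3 st.py
python3 - <<'E'
from h import *
im=manip.snapshot("wrist")[:,:,::-1].copy();
cv2.imwrite("pics/w13.png",cv2.resize(im[20:140,200:360],(800,600),interpolation=2))
E
python3 st.py
```

```text
t 11.72 own mm [ -70.  -270.4   61.4] yaw off deg 90.14 f [-1.7  9.6  4.1] f own x 0.3 op 0.0251
t 11.78 own mm [ -70.  -270.5   61.4] yaw off deg 90.14 f [-1.3  9.9  3.2] f own x 0.8 op 0.0254
```

View pics/w13.png

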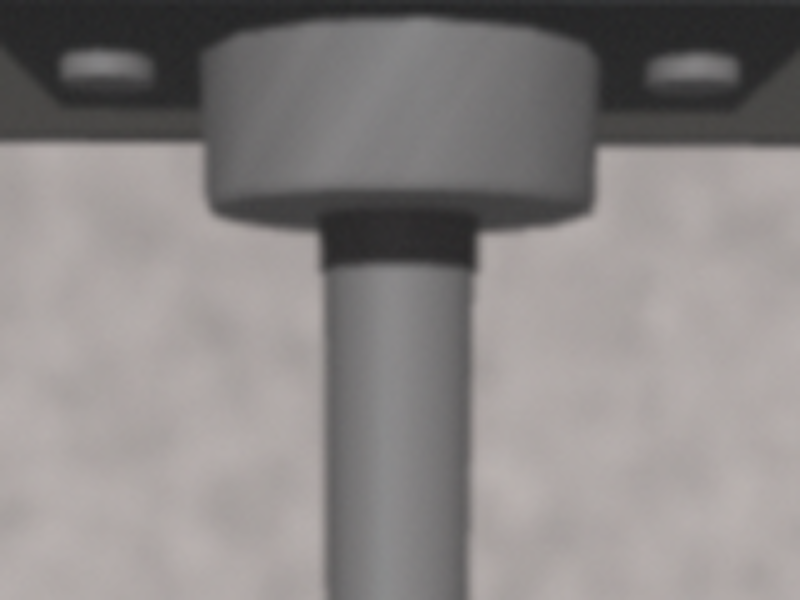

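Run:
```python
from h import *
s=manip.sense();P=np.load("P.npy");C=cam("wrist",s)
Rm=R.from_rotvec(s['ee_rot']).as_matrix(); g=s['eef_pos']-.019*Rm[:,2]
R0=R.from_rotvec([1.976,2.439,.012]).as_matrix(); g0=np.array([.6098,-.1387,.0613])-.019*R0[:,2]
n=np.array([np.sin(P[2]),-np.cos(P[2])]); print("grasp pt travel mm",1000*(g-g0)[:2]@n, "dz",1000*(g-g0)[2], Rm[:,2],R0[:,2])
# bush face at own y=-.182; rod top z=.085
for y in (-.182,-.183,-.184,-.185,-.186,-.187,-.190,-.200,-.25): print(y,((proj(C,fl(P,[-.07,y,.0852]))[0]-[200,20])*5).round(1))
q=proj(C,fl(P,[[-.07-.0145,-.182,.08],[-.07+.0145,-.182,.08]]));print((q-[200,20])*5)
```

```text
grasp pt travel mm 39.75821195178357 dz 0.04713501403036391 [-0.00419984  0.03153554 -0.99949381] [ 0.00681255  0.00432063 -0.99996746]
-0.182 [382.1 185.8]
-0.183 [382.1 202.8]
-0.184 [382.1 219.7]
-0.185 [382.1 236.5]
-0.186 [382.  253.3]
-0.187 [382. 270.]
-0.19 [382.  319.5]
-0.2 [381.7 479.8]
-0.25 [ 380.7 1183.1]
[[162.53469082 195.53925374]
 [601.93544502 196.95608567]]
```

```bash
cat > prof.py <<'E'
from h import *
s=manip.sense();im=manip.snapshot("wrist");g=cv2.cvtColor(im,cv2.COLOR_RGB2GRAY)
print("centre",[(v,int(g[v,274:284].mean())) for v in range(50,80)])
print("edge",[(v,int(g[v,268:271].mean())) for v in range(54,80)])
E
python3 prof.py
```

```text
centre [(50, 126), (51, 126), (52, 126), (53, 125), (54, 124), (55, 119), (56, 108), (57, 88), (58, 71), (59, 65), (60, 60), (61, 51), (62, 46), (63, 46), (64, 46), (65, 46), (66, 46), (67, 46), (68, 46), (69, 46), (70, 47), (71, 54), (72, 80), (73, 112), (74, 129), (75, 132), (76, 132), (77, 133), (78, 133), (79, 133)]
edge [(54, 124), (55, 120), (56, 110), (57, 92), (58, 73), (59, 66), (60, 61), (61, 53), (62, 45), (63, 43), (64, 42), (65, 43), (66, 44), (67, 43), (68, 44), (69, 44), (70, 44), (71, 47), (72, 61), (73, 87), (74, 106), (75, 111), (76, 111), (77, 111), (78, 111), (79, 111)]
```

>>> {"name": "step_arm", "arguments": {
  "targets": [
    [0.0004,-0.002,0,0,0],
    [0.0003,-0.0015,0,0,0]
  ]
}}

```text
clock: 12.08
eef_pos: [0.6178, -0.1774, 0.0614]
ee_rot: [-1.953, -2.423, -0.039]
force: [-1.6, 9.0, 3.2]
opening: 0.0255
```

```bash
python3 prof.py; python3 st.py;python3 - <<'E'
from h import *
s=manip.sense();P=np.load("P.npy")
Rm=R.from_rotvec(s['ee_rot']).as_matrix(); g=s['eef_pos']-.019*Rm[:,2]
R0=R.from_rotvec([1.976,2.439,.012]).as_matrix(); g0=np.array([.6098,-.1387,.0613])-.019*R0[:,2]
n=np.array([np.sin(P[2]),-np.cos(P[2])]); print("grasp pt travel mm",1000*(g-g0)[:2]@n,Rm[:,2])
im=manip.snapshot("wrist")[:,:,::-1].copy();
cv2.imwrite("pics/w14.png",cv2.resize(im[20:140,200:360],(800,600),interpolation=2))
E
```

```text
centre [(50, 126), (51, 125), (52, 124), (53, 121), (54, 114), (55, 99), (56, 76), (57, 65), (58, 63), (59, 57), (60, 49), (61, 45), (62, 46), (63, 46), (64, 46), (65, 46), (66, 46), (67, 47), (68, 46), (69, 46), (70, 47), (71, 54), (72, 80), (73, 112), (74, 129), (75, 132), (76, 133), (77, 132), (78, 133), (79, 133)]
edge [(54, 116), (55, 100), (56, 76), (57, 65), (58, 64), (59, 59), (60, 50), (61, 43), (62, 43), (63, 42), (64, 43), (65, 43), (66, 44), (67, 43), (68, 44), (69, 44), (70, 44), (71, 46), (72, 59), (73, 83), (74, 104), (75, 109), (76, 110), (77, 110), (78, 109), (79, 109)]
t 12.12 own mm [ -70.  -270.9   61.4] yaw off deg 90.19 f [-1.9  8.2  3.6] f own x -0.2 op 0.0256
grasp pt travel mm 40.23892801129425 [-0.00676984  0.03801535 -0.99925422]
```

View pics/w14.png

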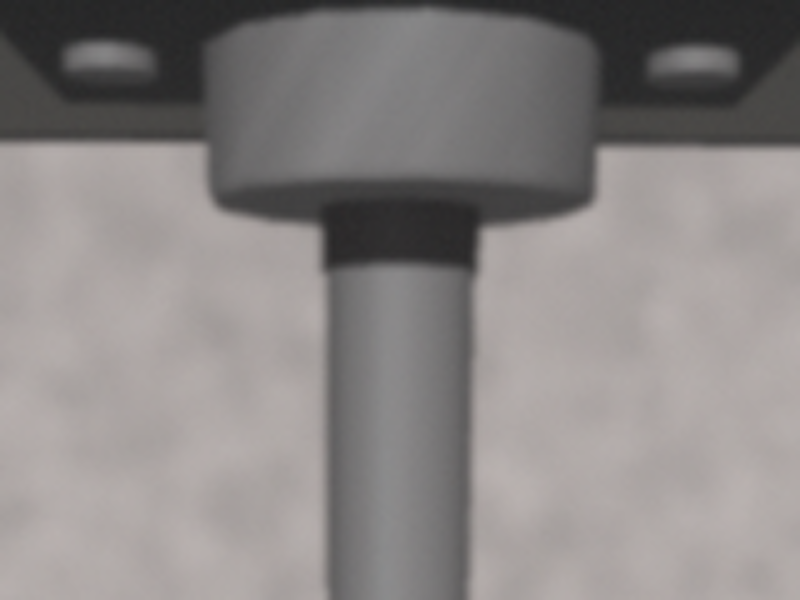

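>>> {"name": "step_arm", "arguments": {
  "targets": [
    [0.0004,-0.002,0,0,0],
    [0.0004,-0.002,0,0,0]
  ]
}}

```text
clock: 12.42
eef_pos: [0.6179, -0.1781, 0.0615]
ee_rot: [-1.948, -2.419, -0.045]
force: [-2.3, 8.7, 3.8]
opening: 0.0254
```

```bash
python3 prof.py; python3 st.py;cat >fin.py <<'E'
from h import *
s=manip.sense();P=np.load("P.npy")
Rm=R.from_rotvec(s['ee_rot']).as_matrix(); g=s['eef_pos']-.019*Rm[:,2]
R0=R.from_rotvec([1.976,2.439,.012]).as_matrix(); g0=np.array([.6098,-.1387,.0613])-.019*R0[:,2]
n=np.array([np.sin(P[2]),-np.cos(P[2])]); print("grasp pt travel mm",1000*(g-g0)[:2]@n,Rm[:,2])
im=manip.snapshot("wrist")[:,:,::-1].copy();
cv2.imwrite("pics/w15.png",cv2.resize(im[20:140,200:360],(800,600),interpolation=2))
E
python3 fin.py
```

```text
centre [(50, 122), (51, 115), (52, 101), (53, 76), (54, 66), (55, 68), (56, 83), (57, 108), (58, 123), (59, 110), (60, 70), (61, 47), (62, 45), (63, 46), (64, 46), (65, 47), (66, 47), (67, 47), (68, 47), (69, 47), (70, 47), (71, 55), (72, 79), (73, 110), (74, 128), (75, 133), (76, 133), (77, 133), (78, 133), (79, 133)]
edge [(54, 66), (55, 65), (56, 69), (57, 84), (58, 99), (59, 94), (60, 71), (61, 49), (62, 43), (63, 43), (64, 43), (65, 44), (66, 43), (67, 44), (68, 44), (69, 44), (70, 44), (71, 46), (72, 56), (73, 81), (74, 102), (75, 107), (76, 108), (77, 108), (78, 108), (79, 108)]
t 12.47 own mm [ -70.  -271.6   61.5] yaw off deg 90.25 f [-2.8  9.4  3.9] f own x -0.8 op 0.0252
grasp pt travel mm 41.13882623243539 [-0.00945763  0.04479029 -0.99895164]
```

View pics/w15.png

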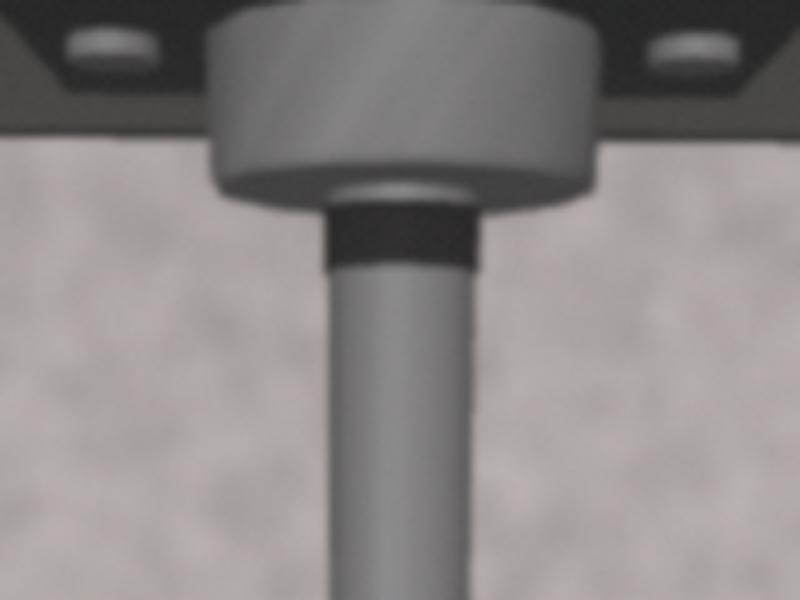

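>>> {"name": "step_arm", "arguments": {
  "targets": [
    [0.0002,-0.001,0,0,0]
  ]
}}

```text
clock: 12.65
eef_pos: [0.6179, -0.1777, 0.0615]
ee_rot: [-1.945, -2.418, -0.047]
force: [-2.7, 9.1, 3.5]
opening: 0.0252
```

```bash
python3 prof.py|head -1; python3 fin.py
python3 - <<'E'
from h import *
for i in range(4): manip.snapshot("top")
E
python3 fin.py; python3 st.py
python3 - <<'E'
from h import *
im=manip.snapshot("scene")[:,:,::-1];cv2.imwrite("pics/s15.png",im)
im=manip.snapshot("top")[:,:,::-1];cv2.imwrite("pics/t15.png",im)
E
```

```text
centre [(50, 125), (51, 123), (52, 118), (53, 104), (54, 81), (55, 67), (56, 66), (57, 76), (58, 97), (59, 102), (60, 70), (61, 47), (62, 45), (63, 46), (64, 46), (65, 46), (66, 46), (67, 47), (68, 46), (69, 47), (70, 47), (71, 52), (72, 70), (73, 102), (74, 126), (75, 132), (76, 133), (77, 133), (78, 132), (79, 133)]
grasp pt travel mm 40.696777503941995 [-0.01070937  0.04786867 -0.99879623]
grasp pt travel mm 40.66960295193198 [-0.01062032  0.04767853 -0.99880627]
t 13.0 own mm [ -70.1 -271.1   61.5] yaw off deg 90.28 f [-1.9  9.3  4.2] f own x 0.1 op 0.0251
```

View pics/w15.png

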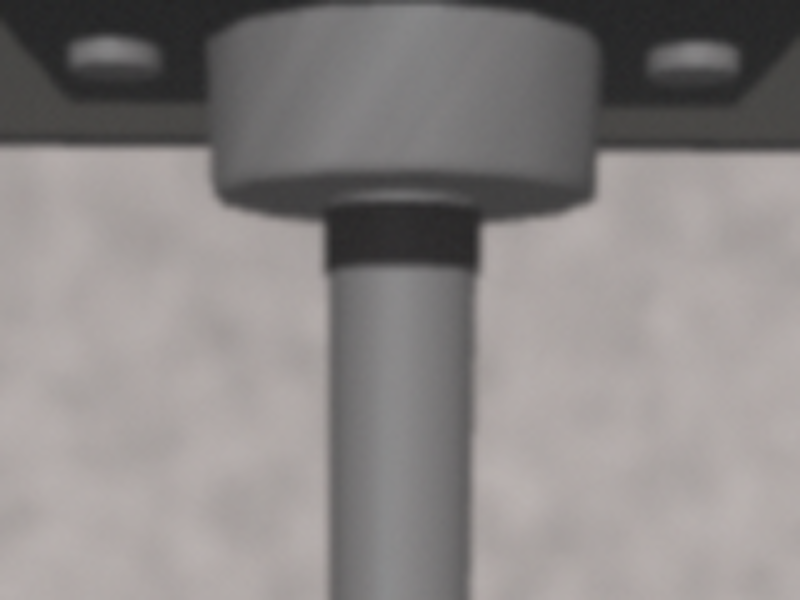

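View pics/s15.png

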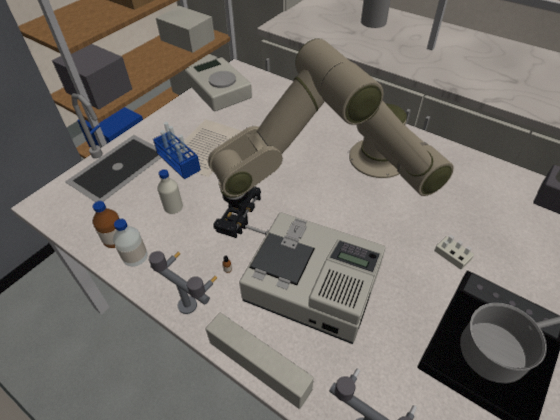

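View pics/t15.png

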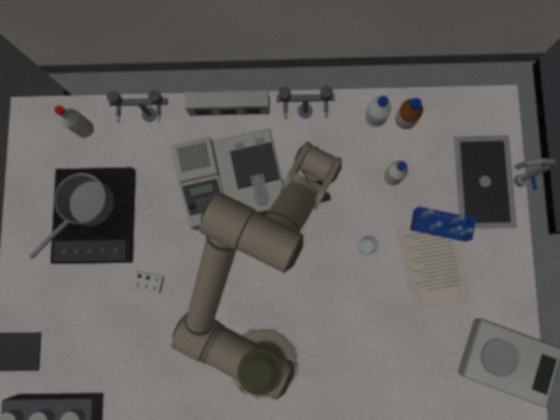

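```bash
python3 -c "
from cell import manip
print(manip.finish_job())"
```

```text
the job is handed in; nothing more can be done
None
```

I closed the hasp first, with the shutter still in. Then I pulled the shutter rod out by its knob to the mark and handed the job in at about 13 s of the 51 s allowed, still gripping the knob.

- **Hasp:** I swung the leaf over with closed fingers and pressed its solid end down with about 25 N. The fingertips read 129.7 mm above the bench, against 130 mm for a fully closed leaf. The wrist and scene pictures show it flat with the staple standing through the slot. I could not read the joint angle directly.
- **Shutter:** In the last close-up the whole black ring is out, with a thin strip of bare rod between it and the bush. Measured at the grasp point, the pull was about 40.7 mm. It held steady over the roughly 0.3 s I watched, against about 9 N of spring.
- **Checks that disagreed:**
  - At a measured pull of 40.2 mm the ring in the picture looked a few tenths of a millimetre short of clear, so I pulled a little further.
  - I overshot to about 41.1 mm and eased back. The true pull could be a few tenths of a millimetre off the 40.7 figure.
  - The hand also tilted about 2.5° during the pull, but the grip did not slip.
- **Surroundings:** In the last scene and top pictures the bottles, racks and glassware in view stand where they started. The arm hides the two small bottles in front of the instrument in the last top picture, and they can't be seen in the scene view. I saw them still standing after the hasp was closed, and the arm stayed clear of them afterwards.

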